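# Pull down the hatch of a bench cabinet with the hooked pole

## Task

Take the short hooked pole out of its cradle, hook it into the ring on top of the cabinet's closed drop-front hatch and pull the hatch down until it is fully open. Touch the cabinet and its hatch only with the pole, not with the hand. Then unhook and lay the pole back in both notches of its cradle, hook pointing down and over the same end as before, leaving the hatch open and the mug, try square and wooden plane where they are.

Things in the scene. Friction and masses are not known exactly. Their poses are not given: they have to be found in the camera images.
- cabinet: Small plywood cabinet fixed to the bench, 160 deep (x) x 240 wide (y) x 220 mm high (z): open pigeonhole below, closed by a drop-front hatch above. Origin at the centre of its underside, z up; the front with the hatch faces its -x. It cannot move. Its top board is flat at z = 220 mm, just behind and level with the top edge of the hatch.
- hatch (a joint): Opening angle of the hatch in rad: 0 = closed (upright), 1.15 = fully open against its stop. The hatch is a plywood flap 226 wide, 12 thick, top edge 101 mm from the hinge, hinged at its lower edge; its top swings out to the cabinet's -x and down. A stiff hinge holds it at whatever angle it is left; 1 to 2 N at the ring moves it.
- hatch_hinge (a point): Middle of the hatch's hinge line, on the hatch's mid-plane: 88 mm in front of the cabinet's origin (-x) and 120 mm above it. The line runs along the cabinet's y. Axes turn with the hatch.
- ring (a point): Centre of the steel ring standing rigidly on the middle of the hatch's top edge, in the hatch's plane, 125 mm from the hinge line. Its bar is 7 mm thick, its centre-line has 24 mm radius (41 mm clear opening); the outermost point of the centre-line is 149 mm from the hinge line. Axes turn with the hatch: z from hinge to ring, y along the hinge, x through the ring towards the cabinet.
- pole: The hooked pole, 196 mm long, 0.15 kg, loose: rectangular wooden handle 115 long (from x = -70 to +45), 24 wide (y) and 28 high (z), then a 7 mm steel rod along +x, which at x = 122 bends down (-z) into a hook; its lowest point is 38 mm below the axis. Origin on the axis of handle and rod, at the place to grip; x towards the hook, z up as it lies in the cradle.
- hook (a point): Point in the crook of the hook where a ring's bar sits when pulled: 114.5 mm along the pole's x from its origin, 7 mm below the axis.
- hook_tip (a point): Centre of the round end of the hook: 118 mm along the pole's x from its origin, 34 mm below the axis (z = -34).
- cradle: Dark wooden cradle, fixed: board 170 x 80 x 12 mm with two notched uprights, 12 thick. Origin at bench level, z up. The pole lies in it with parallel axes, its origin 66 mm above the cradle's. The upright at x = -52 holds the handle (notch 29 mm wide at the bottom, wider above, cheeks up to z = 75), the one at x = +80 the rod (notch 12 mm wide, cheeks up to z = 86). The hook hangs free beyond it.
- mug_1: White mug, 91 mm high, standing; bystander. Origin at the centre of its foot.
- try_square: Try square, 181 x 121 x 17 mm, lying; bystander. Origin under its centre.
- smoothing_plane: Wooden smoothing plane, 64 x 200 x 117 mm, standing; bystander. Origin under its centre.

How it is judged:
By the outcome, as a careful person would: the job done as asked, in the order asked, and still so for the second after the job is handed in, with the robot touching nothing.
It also fails if it takes over 67 s, if anything falls off the work surface, if the arm or the gripper's body presses on something with over 40 N, if the wrist force passes 120 N, or if a joint passes its speed limit or range.

## Robot

A 7-joint arm with a two-finger parallel gripper is mounted at the origin on a cart in front of the work surface, level with it; the furniture and walls round the work are solid. World frame = base frame: x ahead of the robot, y to its left, z up, the work surface at z = 0. Lengths are in m, angles in rad, forces in N, time in s.
With the tool pointing down it reaches from about 0.425 to 1.025 m from the base axis. Payload 3.6 kg.
Tool frame: the origin (TCP) lies at the very end of the fingers, on their centre line; the grasp point (between the pads) lies 19 mm behind it; z points along the fingers, y is the line along which they close (so a half turn about z gives the same grasp; the last joint's range is limited). The gripper opens to 85 mm and grips with 20 to 120 N. Pads are 22 mm wide; open, the fingers measure 114 mm over their backs; the gripper's body (76 mm by 85 mm) begins 54 mm behind the grasp point. The pads swing forward as they close: fully open they stand 13 mm farther back than shut.
Start: joints at [-1.419, 0.591, 0.048, 1.609, -0.033, 0.943, -0.034], TCP at [0.176, 0.703, 0.231] pointing down, gripper open.
Joint ranges: [-2.69, 2.69], [-0.47, 2.24], [-1.27, 1.36], [0.19, 2.51], [-1.53, 4.68], [0.08, 2.07], [-3.09, 3.09]. Speed limits (rad/s): [2.57, 2.57, 3.14, 3.14, 3.14, 3.14, 3.14].

## Interface

Orientations are given as a unit quaternion [x, y, z, w].
In Python, from workcell import manip, inverse_kinematics, optics gives the robot as it stands. Calls block until the motion is done:
- manip.move_ptp(position, orientation): joint-space move of the TCP to a pose.
- manip.movel(position, rot=None, speed=0.15, guard=None): straight line of the TCP; rot=None keeps the orientation; speed is the mean speed in m/s. With guard (N) it stops when the force on the tool has changed by that much, and returns True; else False.
- manip.move_j(angles): joint-space move.
- manip.grip(opening, newtons=None): finger opening in m; newtons is the grip in N (None keeps the last); returns when the fingers have stopped.
- manip.wait(seconds).
- inverse_kinematics(position, orientation): joint angles nearest the present ones, or None.
- optics.get_image(name): name is "side" or "top"; returns (picture, depth): 420x560x3 uint8, blue, green, red; 420x560 float32, m along the optical axis (not along the pixel's ray), 0 where there is no reading.
- optics.camera_model(name): a dict with "K" (3x3 intrinsics, pixels), "dist_coeffs" ([k1, k2, p1, p2, k3] as OpenCV has them; the pictures are not rectified), "T" (4x4, takes a point from camera to world coordinates). Camera axes: x right, y down, z forward; pixel columns grow to the right and rows downward; lengths in m; the calibration is good to about 2 mm. A picture is of the moment at which its call begins. camera_model takes no time and is no camera call.
A pose or a line that the arm cannot do raises manip.MotionError and nothing moves.
- manip.close_job(): hands the job in; it is judged then, once.
Readings, each from a call of its own:
- manip.current_time_s(): time.
- manip.current_q(): joint angles.
- manip.current_qd(): joint speeds.
- manip.current_effort(): joint torques, N m.
- manip.current_eef_pos(): TCP position.
- manip.current_eef_rot(): TCP orientation.
- manip.current_wrist_force(): force on the tool from outside, world axes, zero at the start.
- manip.current_ft_torque(): the same for the moment, N m.
- manip.current_opening(): finger opening in m.
- manip.current_grip_force(): force on a finger pad.
Only numpy, scipy, OpenCV 4.12 (cv2) and the standard library are available. Lean on these libraries where they do the work, as an engineer would, in place of code of your own. Each camera call takes 0.05 s, during which the arm holds its last target. There are 200 camera calls.

## Working session

There is one attempt and no reset: what is moved stays moved. The work goes in short steps, each a Python script; the robot and the scene stay as the last script left them, time stands still between calls to the robot, and variables do not carry over. Pictures are saved under pics/ and viewed, at most 11 in all, crops included, and the job is handed in when it is done.

```bash
mkdir -p pics; ls; python3 - <<'E'
from workcell import manip, optics
import cv2,numpy as np
for n in("side","top"):
    p,d=optics.get_image(n); cv2.imwrite(f"pics/{n}0.png",p); np.savez(f"{n}0.npz",p=p,d=d)
    m=optics.camera_model(n); print(n,np.round(m["K"],1).tolist(),m["dist_coeffs"],np.round(m["T"],3).tolist())
print(manip.current_time_s(),manip.current_eef_rot())
E
```

```text
pics
side [[486.5, 0.0, 279.8], [0.0, 486.5, 207.8], [0.0, 0.0, 1.0]] [0.01320391 0.         0.         0.         0.        ] [[-0.22, 0.809, -0.545, 1.203], [0.975, 0.176, -0.132, 0.455], [-0.01, -0.561, -0.828, 1.18], [0.0, 0.0, 0.0, 1.0]]
top [[430.6, 0.0, 280.4], [0.0, 430.6, 207.9], [0.0, 0.0, 1.0]] [-0.04075359  0.          0.          0.          0.        ] [[0.011, -0.987, 0.162, 0.334], [-1.0, -0.012, -0.01, 0.294], [0.012, -0.162, -0.987, 1.3], [0.0, 0.0, 0.0, 1.0]]
0.1 [ 1.22555733e-01  9.92461139e-01 -9.87756791e-04 -6.78104215e-05]
```

View pics/side0.png

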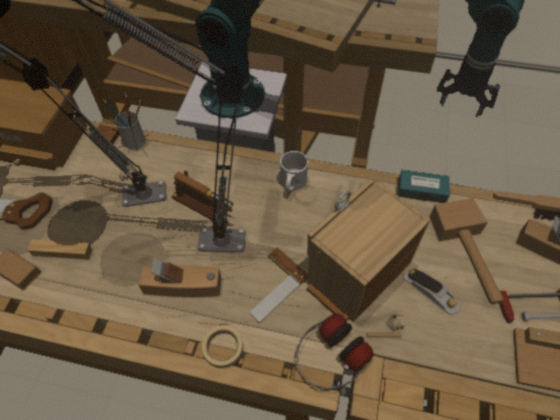

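View pics/top0.png

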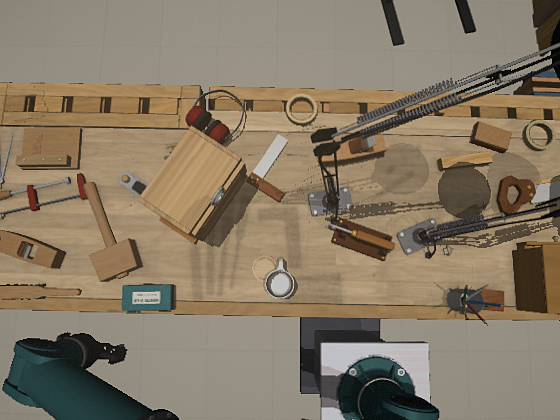

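The top picture shows the cabinet around (195,185) with the ring at about (218,197), the cradle with the pole around (360,238), the mug at (280,280) and the plane at (360,148). Two desk lamps stand over the cradle area. The side picture shows the cradle at (205,195).

```bash
cat > h.py <<'E'
import numpy as np,cv2
from workcell import manip, inverse_kinematics, optics
def cloud(n,d):
    m=optics.camera_model(n); K,D,T=np.array(m["K"]),np.array(m["dist_coeffs"]),np.array(m["T"])
    h,w=d.shape; v,u=np.mgrid[:h,:w]
    r=cv2.undistortPoints(np.stack([u,v],-1).reshape(-1,1,2).astype(float),K,D).reshape(h,w,2)
    c=np.dstack([r,np.ones((h,w))])*d[...,None]
    return c@T[:3,:3].T+T[:3,3]
E
python3 - <<'E'
from h import *
A=np.load("top0.npz");B=np.load("side0.npz")
ct=cloud("top",A["d"]);cs=cloud("side",B["d"])
a=cv2.resize(A["p"][180:280,300:450],None,fx=5.3,fy=5.3,interpolation=cv2.INTER_CUBIC)
cv2.imwrite("pics/crt.png",a)
b=np.hstack([cv2.resize(B["p"][160:260,160:260],(400,400),interpolation=cv2.INTER_CUBIC),cv2.resize(B["p"][170:270,295:395],(400,400),interpolation=cv2.INTER_CUBIC)])
cv2.imwrite("pics/crs.png",b)
def pr(c,l):
    for u,v in l: print((u,v),np.round(c[v,u],3))
pr(ct,[(280,280),(218,197),(197,125),(245,163),(193,240),(135,197),(360,238),(340,228),(330,205),(418,237),(360,148),(440,80),(325,140),(330,170),(480,210)])
print(); pr(cs,[(205,195),(222,240),(222,180),(145,190),(293,165),(230,120),(100,130),(38,75)])
# lamps: points above 0.2 within bench area, top cam
for nm,c in(("t",ct),("s",cs)):
    P=c.reshape(-1,3);P=P[(P[:,0]>.2)&(P[:,0]<1)&(P[:,1]<.35)&(P[:,1]>-.4)&(P[:,2]>.1)]
    for z in np.arange(.1,1.1,.1):
        q=P[(P[:,2]>z)&(P[:,2]<z+.1)]
        if len(q):print(nm,round(z,1),len(q),q.min(0).round(2),q.max(0).round(2))
E
```

```text
(280, 280) [0.33  0.279 0.005]
(218, 197) [0.537 0.442 0.223]
(197, 125) [0.787 0.535 0.064]
(245, 163) [0.687 0.392 0.003]
(193, 240) [0.445 0.54  0.02 ]
(135, 197) [0.576 0.727 0.001]
(360, 238) [0.451 0.053 0.078]
(340, 228) [0.48  0.109 0.071]
(330, 205) [0.554 0.132 0.029]
(418, 237) [ 0.46  -0.13   0.031]
(360, 148) [0.713 0.051 0.093]
(440, 80) [ 1.366 -0.556 -0.783]
(325, 140) [0.581 0.207 0.558]
(330, 170) [ 0.671  0.127 -0.005]
(480, 210) [ 0.549 -0.339 -0.   ]

(205, 195) [0.474 0.062 0.068]
(222, 240) [0.585 0.141 0.031]
(222, 180) [0.58  0.17  0.303]
(145, 190) [ 0.471 -0.128  0.033]
(293, 165) [0.287 0.276 0.032]
(230, 120) [ 0.114  0.025 -0.004]
(100, 130) [ 0.269 -0.365  0.021]
(38, 75) [ 0.494 -0.262  0.454]
t 0.1 799 [ 0.22 -0.31  0.1 ] [0.75 0.17 0.2 ]
t 0.2 605 [ 0.45 -0.24  0.2 ] [0.59 0.18 0.3 ]
t 0.3 361 [ 0.46 -0.28  0.3 ] [0.58 0.2  0.4 ]
t 0.4 366 [ 0.46 -0.3   0.4 ] [0.57 0.21 0.5 ]
t 0.5 449 [0.55 0.16 0.5 ] [0.59 0.24 0.6 ]
t 0.6 1755 [0.55 0.05 0.6 ] [0.62 0.23 0.7 ]
t 0.7 2235 [ 0.58 -0.11  0.7 ] [0.71 0.1  0.8 ]
t 0.8 191 [ 0.6  -0.07  0.8 ] [ 0.63 -0.02  0.83]
s 0.1 1006 [ 0.22 -0.31  0.1 ] [0.75 0.17 0.2 ]
s 0.2 743 [ 0.46 -0.24  0.2 ] [0.59 0.18 0.3 ]
s 0.3 525 [ 0.46 -0.28  0.3 ] [0.58 0.2  0.4 ]
s 0.4 1099 [ 0.46 -0.32  0.4 ] [0.58 0.22 0.5 ]
s 0.5 890 [ 0.48 -0.33  0.5 ] [0.59 0.24 0.6 ]
s 0.6 1795 [0.55 0.05 0.6 ] [0.62 0.23 0.7 ]
s 0.7 1050 [ 0.58 -0.11  0.7 ] [0.67 0.1  0.76]
```

View pics/crt.png

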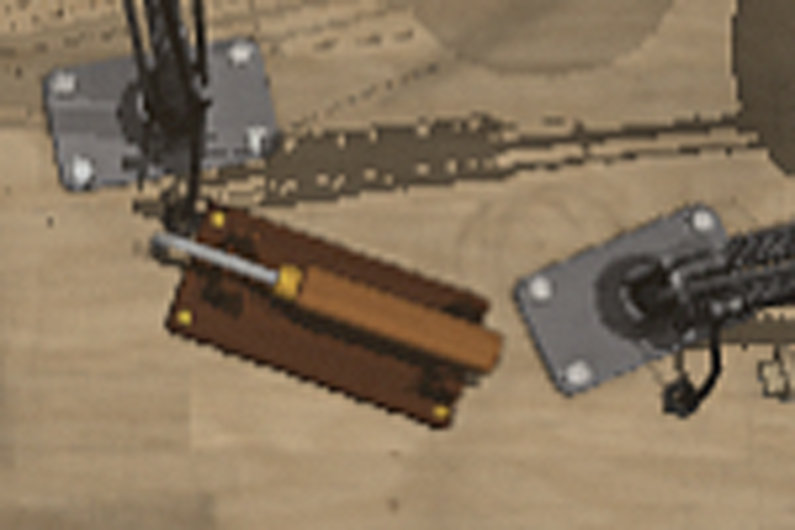

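View pics/crs.png

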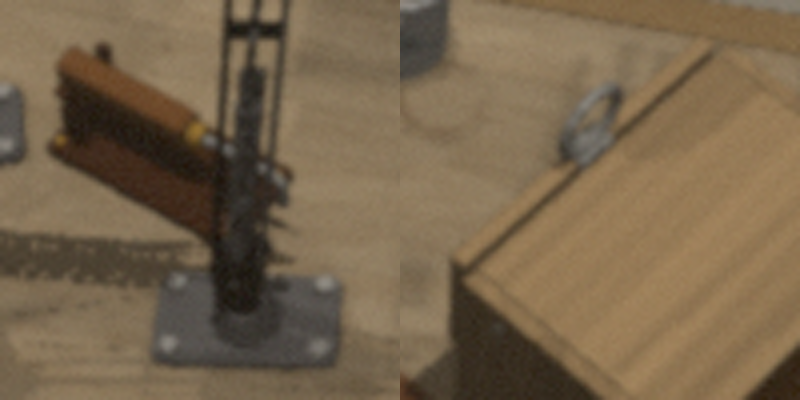

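The top crop shows the pole with its hook end up-left (about (160,243) in the crop), its handle end at about (495,350), and lamp bases close to both ends of the cradle. The side crop shows the ring standing on the middle of the hatch's top edge, facing the mug side. Next I measure the pole and cabinet.

```bash
python3 - <<'E'
from h import *
for n in("top","side"):
    A=np.load(n+"0.npz"); c=cloud(n,A["d"]); hsv=cv2.cvtColor(A["p"],cv2.COLOR_BGR2HSV)
    X,Y,Z=c[...,0],c[...,1],c[...,2]
    def rect(m,name):
        q=c[m]; r=cv2.minAreaRect(q[:,:2].astype(np.float32)); b=cv2.boxPoints(r)
        print(n,name,len(q),"z",np.median(q[:,2]).round(4),"c",np.round(r[0],4),"size",np.round(r[1],4),"ang",round(r[2],2),np.round(b,3).tolist())
    reg=(X>.38)&(X<.53)&(Y>-.03)&(Y<.16)
    m=reg&(Z>.075)&(Z<.086)&(hsv[...,1]>100)&(hsv[...,2]>80)
    nl,lab,st,_=cv2.connectedComponentsWithStats(m.astype(np.uint8)); m=lab==1+st[1:,4].argmax()
    rect(m,"handle"); v,u=np.where(m); print("px",u.min(),u.max(),v.min(),v.max())
    m=reg&(Z>.005)&(Z<.02)&(hsv[...,1]>100)&(hsv[...,2]<120); rect(m,"board")
    rod=(X>.44)&(X<.53)&(Y>.07)&(Y<.15)&(Z>.06)&(Z<.08)&(hsv[...,1]<60); 
    if rod.sum()>3: print("rod",c[rod].mean(0).round(4),c[rod].min(0).round(3),c[rod].max(0).round(3),rod.sum())
    cr=(X>.35)&(X<.9)&(Y>.35)&(Y<.8)
    m=cr&(Z>.212)&(Z<.226); nl,lab,st,_=cv2.connectedComponentsWithStats(m.astype(np.uint8)); m=lab==1+st[1:,4].argmax();rect(m,"cabtop")
    m=cr&(Z>.235)&(Z<.285); q=c[m]; print("ring",len(q),q.mean(0).round(4),q.min(0).round(3),q.max(0).round(3))
    k=(X>.43)&(X<.58)&(Y>.02)&(Y<.2)&(Z>.05); 
    for z0 in(.05,.1,.15,.2,.25,.3,.35,.4):
        q=c[(X>.5)&(X<.65)&(Y>.05)&(Y<.25)&(Z>z0)&(Z<z0+.05)]; print("L1",z0,q.min(0)[:2].round(3),q.max(0)[:2].round(3)) if len(q) else 0
        q=c[(X>.4)&(X<.55)&(Y>-.35)&(Y<-.05)&(Z>z0)&(Z<z0+.05)]; print("L2",z0,q.min(0)[:2].round(3),q.max(0)[:2].round(3)) if len(q) else 0
E
```

```text
top handle 282 z 0.0798 c [0.4505 0.0207] size [0.1134 0.0234] ang 70.66 [[0.42100000381469727, -0.028999999165534973], [0.4429999887943268, -0.03700000047683716], [0.47999998927116394, 0.07000000029802322], [0.4580000042915344, 0.07800000160932541]]
px 353 389 230 248
top board 834 z 0.0127 c [0.4556 0.0374] size [0.1656 0.0787] ang 70.41 [[0.39100000262260437, -0.027000000700354576], [0.4650000035762787, -0.05400000140070915], [0.5199999809265137, 0.10199999809265137], [0.44600000977516174, 0.1289999932050705]]
rod [0.481  0.1083 0.0689] [0.469 0.077 0.061] [0.492 0.14  0.076] 54
top cabtop 5967 z 0.2207 c [0.5818 0.51  ] size [0.1807 0.2393] ang 57.57 [[0.4320000112056732, 0.49799999594688416], [0.6340000033378601, 0.3700000047683716], [0.7310000061988831, 0.5220000147819519], [0.5289999842643738, 0.6499999761581421]]
ring 72 [0.5355 0.4415 0.2633] [0.515 0.426 0.235] [0.559 0.457 0.276]
L1 0.05 [0.511 0.112] [0.584 0.148]
L2 0.05 [ 0.411 -0.166] [ 0.485 -0.123]
L1 0.1 [0.541 0.118] [0.573 0.158]
L2 0.1 [ 0.439 -0.186] [ 0.49  -0.136]
L1 0.15 [0.55  0.128] [0.582 0.166]
L2 0.15 [ 
[... 1203 characters left out ...]
0100135803, 0.652999997138977]]
ring 93 [0.5389 0.4418 0.2589] [0.515 0.427 0.235] [0.56  0.459 0.274]
L1 0.05 [0.553 0.115] [0.585 0.151]
L2 0.05 [ 0.414 -0.166] [ 0.483 -0.122]
L1 0.1 [0.556 0.118] [0.59 0.16]
L2 0.1 [ 0.441 -0.178] [ 0.488 -0.133]
L1 0.15 [0.556 0.127] [0.591 0.168]
L2 0.15 [ 0.447 -0.202] [ 0.49  -0.153]
L1 0.2 [0.557 0.136] [0.589 0.175]
L2 0.2 [ 0.457 -0.218] [ 0.495 -0.169]
L1 0.25 [0.55  0.143] [0.591 0.183]
L2 0.25 [ 0.459 -0.239] [ 0.494 -0.189]
L1 0.3 [0.553 0.151] [0.582 0.191]
L2 0.3 [ 0.461 -0.256] [ 0.49  -0.206]
L1 0.35 [0.552 0.159] [0.576 0.199]
L2 0.35 [ 0.459 -0.278] [ 0.493 -0.221]
L1 0.4 [0.55  0.166] [0.576 0.208]
L2 0.4 [ 0.461 -0.296] [ 0.509 -0.243]
```

```bash
cat >> h.py <<'E'
from scipy.spatial.transform import Rotation as Ro
DZ=-0.021           # TCP below the pole axis
PO=np.array([.4536,.0335,.066]); PY=np.radians(70.8)
H=np.array([.537,.4415,.120]); CY=np.radians(57.4)
FLIP=1
def q(yaw,flip=None):  # tool y along +-pole y, z down
    f=FLIP if flip is None else flip
    y=f*np.array([-np.sin(yaw),np.cos(yaw),0]); z=np.array([0,0,-1.])
    return Ro.from_matrix(np.stack([np.cross(y,z),y,z],1)).as_quat()
def tcp(o): return np.array(o)+[0,0,DZ]
def hookpose(th,dx=0,dz=0):  # pole origin with hook point on the ring's outer bar at angle th
    c=np.array([np.cos(CY),np.sin(CY),0])
    b=H+c*(-.149*np.sin(th)+dx)+[0,0,.149*np.cos(th)+dz]
    return tcp(b-c*.1145+[0,0,.007])
E
python3 - <<'E'
from h import *
for f in(1,-1):
  for nm,p,y in[("ret",[.112,.447,.35],1.9),("abv",tcp(PO+[0,0,.1]),PY),("gr",tcp(PO),PY),("hi",tcp([.44,.05,.34]),PY),("mid",tcp([.43,.19,.34]),PY),
   ("pre",hookpose(0,.01,.06),CY),("on",hookpose(0,.01,0),CY)]+[(f"t{t}",hookpose(t),CY) for t in(.4,.8,1.15,1.2)]+[("off",hookpose(1.15,.008,.08),CY)]:
    s=inverse_kinematics(p,q(y,f)); print(f,nm,np.round(p,3),None if s is None else np.round(s,2))
E
```

```text
1 ret [0.112 0.447 0.35 ] [-0.97  0.14 -0.5   2.02  0.08  1.    1.96]
1 abv [0.454 0.034 0.145] [-0.01  0.41 -0.21  2.27  0.18  0.48  2.45]
1 gr [0.454 0.034 0.045] [-0.01  0.61 -0.22  2.32  0.51  0.26  2.12]
1 hi [0.44  0.05  0.319] [-0.35  0.12  0.15  2.12 -0.02  0.91  2.62]
1 mid [0.43  0.19  0.319] [-0.42  0.16 -0.1   2.06  0.02  0.92  2.27]
1 pre [0.481 0.353 0.315] [-0.56  0.35 -0.2   1.81  0.08  0.99  1.78]
1 on [0.481 0.353 0.255] [-0.54  0.41 -0.23  1.88  0.12  0.87  1.75]
1 t0.4 [0.444 0.296 0.243] [-0.51  0.34 -0.21  2.02  0.1   0.79  1.8 ]
1 t0.8 [0.418 0.255 0.21 ] [-0.47  0.34 -0.21  2.14  0.11  0.67  1.82]
1 t1.15 [0.402 0.23  0.167] [-0.44  0.38 -0.22  2.23  0.16  0.55  1.79]
1 t1.2 [0.4   0.228 0.16 ] [-0.44  0.39 -0.22  2.24  0.17  0.53  1.78]
1 off [0.406 0.237 0.247] [-0.49  0.26 -0.17  2.14  0.06  0.75  1.88]
-1 ret [0.112 0.447 0.35 ] [-1.7   0.11  0.31  2.05 -0.04  0.99 -1.04]
-1 abv [0.454 0.034 0.145] [-0.52  0.44  0.46  2.29 -0.41  0.49 -0.07]
-1 gr [0.454 0.034 0.045] [-0.3   0.61  0.17  2.33 -0.46  0.23 -0.05]
-1 hi [0.44  0.05  0.319] [-0.92  0.15  0.8   2.14 -0.13  0.91 -0.38]
-1 mid [0.43  0.19  0.319] [-1.05  0.18  0.62  2.08 -0.13  0.92 -0.69]
-1 pre [0.481 0.353 0.315] [-1.15  0.39  0.6   1.84 -0.26  0.99 -1.01]
-1 on [0.481 0.353 0.255] [-1.12  0.45  0.58  1.9  -0.32  0.88 -0.96]
-1 t0.4 [0.444 0.296 0.243] [-1.12  0.38  0.59  2.05 -0.29  0.79 -0.92]
-1 t0.8 [0.418 0.255 0.21 ] [-1.08  0.37  0.57  2.17 -0.32  0.68 -0.86]
-1 t1.15 [0.402 0.23  0.167] [-1.02  0.41  0.52  2.26 -0.39  0.56 -0.77]
-1 t1.2 [0.4   0.228 0.16 ] [-1.    0.42  0.51  2.27 -0.4   0.54 -0.75]
-1 off [0.406 0.237 0.247] [-1.12  0.29  0.62  2.17 -0.25  0.75 -0.91]
```

```bash
sed -i 's/^FLIP=1/FLIP=-1/' h.py; python3 - <<'E'
from h import *
manip.movel([.125,.46,.36],speed=.25)
manip.move_ptp(tcp([.43,.19,.36]),q(PY))
manip.move_ptp(tcp(PO+[0,0,.12]),q(PY))
manip.grip(.06,40)
for n in("side","top"):
    p,d=optics.get_image(n); cv2.imwrite(f"pics/{n}1.png",p)
    np.savez(f"{n}1.npz",p=p,d=d)
S=cv2.imread("pics/side1.png")[60:270,60:340];T=cv2.imread("pics/top1.png")[150:360,240:520]
cv2.imwrite("pics/c1.png",np.hstack([cv2.resize(S,(400,300)),cv2.resize(T,(400,300))]))
print(manip.current_time_s(),manip.current_eef_pos(),manip.current_wrist_force())
E
```

```text
4.2833 [0.45376196 0.03383842 0.16525214] [ 0.1375951  -0.02702708  0.60545193]
```

View pics/c1.png

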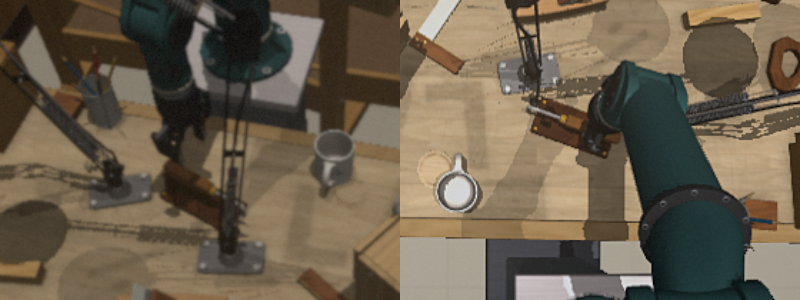

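The gripper hangs over the handle, at (185,150) in the left crop and (600,125) in the right, and it is clear of both lamps. I descend, grip and lift a little.

```bash
python3 - <<'E'
from h import *
print(manip.movel(tcp(PO),q(PY),speed=.1,guard=8),manip.current_eef_pos())
manip.grip(.0,90); manip.wait(.2)
print(manip.current_opening(),manip.current_grip_force(),manip.current_wrist_force())
print(manip.current_eef_pos(),manip.current_eef_rot(),q(PY))
print(manip.movel(tcp(PO+[0,0,.06]),q(PY),speed=.08,guard=15),manip.current_wrist_force())
manip.movel(tcp(PO+[0,0,.28]),q(PY),speed=.2)
print(manip.current_opening(),manip.current_wrist_force(),manip.current_time_s())
E
```

```text
False [0.45388962 0.03348172 0.04534445]
0.02305434890633642 87.73965954780579 [-1.53238729  0.32378396  4.84509431]
[0.45369269 0.03371405 0.04553782] [ 8.15228763e-01  5.79138933e-01  3.88263929e-04 -9.43446754e-05] [ 0.8151278   0.57928117  0.         -0.        ]
False [-0.44396221  0.04891946 -1.7365055 ]
0.02296073808630558 [-0.01259327 -0.38846149 -1.87274118] 8.4
```

```bash
python3 - <<'E'
from h import *
manip.movel(tcp([.43,.19,.345]),q(PY),speed=.2)
manip.movel(hookpose(0,.010,.06),q(CY),speed=.15)
for n in("side","top"):
    p,d=optics.get_image(n); np.savez(f"{n}2.npz",p=p,d=d); c=cloud(n,d)
    if n=="side": S=p
    else: T=p
    hsv=cv2.cvtColor(p,cv2.COLOR_BGR2HSV); o=np.array(manip.current_eef_pos())-[0,0,DZ]
    a=np.array([np.cos(CY),np.sin(CY),0]); b=np.array([-a[1],a[0],0])
    e=c-o; L=np.dstack([e@a,e@b,e[...,2]])
    rod=(L[...,0]>.05)&(L[...,0]<.14)&(abs(L[...,1])<.02)&(L[...,2]>-.045)&(L[...,2]<.02)
    r=L[rod]; print(n,"rod n",len(r))
    for x0 in(.05,.07,.09,.11,.115,.12):
        s=r[(r[:,0]>=x0)&(r[:,0]<x0+.02)]
        if len(s): print(x0,s.mean(0).round(4),s.max(0).round(4),s.min(0).round(4))
    ring=(abs(c[...,0]-.537)<.04)&(abs(c[...,1]-.4415)<.04)&(c[...,2]>.235)&(c[...,2]<.278)
    print("ring in pole frame",L[ring].mean(0).round(4),L[ring].min(0).round(4),L[ring].max(0).round(4),ring.sum())
cv2.imwrite("pics/c2.png",np.hstack([cv2.resize(S[120:270,260:410],(400,400),interpolation=2),cv2.resize(T[130:280,150:300],(400,400),interpolation=2)]))
print(manip.current_time_s(),o)
E
```

```text
side rod n 113
0.05 [ 0.0601 -0.0006  0.0016] [0.0679 0.0049 0.0071] [ 0.0517 -0.0039 -0.0027]
0.07 [ 0.08   -0.0011  0.0021] [0.0891 0.0026 0.0058] [ 0.0706 -0.0039 -0.0014]
0.09 [ 0.1021 -0.0019 -0.0033] [0.1098 0.0027 0.0063] [ 0.0908 -0.0053 -0.0326]
0.11 [ 0.1123 -0.0024 -0.0135] [0.1145 0.002  0.0004] [ 0.1102 -0.0057 -0.0309]
ring in pole frame [ 0.107  -0.0016 -0.0766] [ 0.1028 -0.0255 -0.0998] [ 0.1104  0.0259 -0.0598] 91
top rod n 1
0.11 [ 0.1118 -0.0009 -0.0024] [ 0.1118 -0.0009 -0.0024] [ 0.1118 -0.0009 -0.0024]
ring in pole frame [ 0.105   0.018  -0.0767] [ 0.1019  0.0083 -0.0997] [ 0.1089  0.0265 -0.0627] 29
10.7333 [0.48072743 0.35222861 0.33625945]
```

View pics/c2.png

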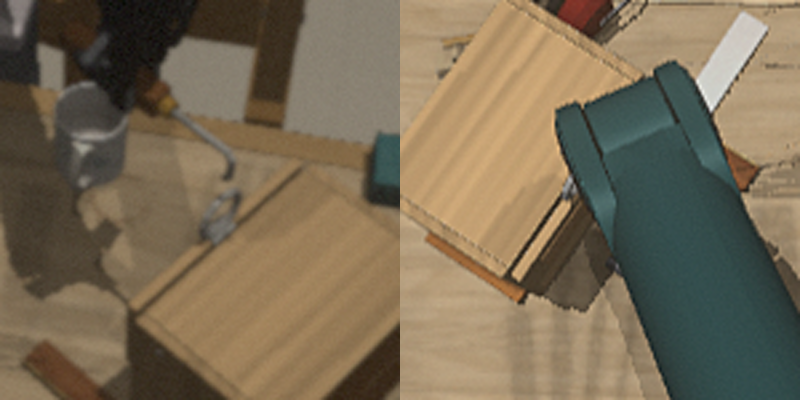

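The left crop shows the hook end at about (232,175), just above the ring at (218,212). The measured rod end seems about 10 mm short of nominal, so I check it by projecting the model points onto the picture.

```bash
python3 - <<'E'
from h import *
p=np.load("side2.npz")["p"]; m=optics.camera_model("side"); K,D,T=[np.array(m[k]) for k in("K","dist_coeffs","T")]
o=np.array(manip.current_eef_pos())-[0,0,DZ]; R=Ro.from_euler("z",CY).as_matrix()
P=np.array([[.122,0,0],[.1255,0,-.01],[.118,0,-.034],[.045,0,.014],[.045,.012,.014],[.1045,0,-.067]])@R.T+o
W=np.linalg.inv(T); px=cv2.projectPoints(P,cv2.Rodrigues(W[:3,:3])[0],W[:3,3],K,D)[0].reshape(-1,2); print(px.round(1))
u0,v0,f=310,140,8; im=cv2.resize(p[v0:v0+75,u0:u0+75],None,fx=f,fy=f,interpolation=cv2.INTER_CUBIC)
im=cv2.convertScaleAbs(im,alpha=1.5)
for i,(u,v) in enumerate(px):
    a=(int((u-u0+.5)*f),int((v-v0+.5)*f)); cv2.drawMarker(im,a,(0,0,255),0,14,1); cv2.putText(im,str(i),(a[0]+6,a[1]-6),0,.5,(255,0,0),1)
cv2.imwrite("pics/c3.png",im)
E
```

```text
[[350.7 180.8]
 [351.4 184.4]
 [347.7 189. ]
 [324.9 157.3]
 [328.5 154.4]
 [341.7 194.2]]
```

View pics/c3.png

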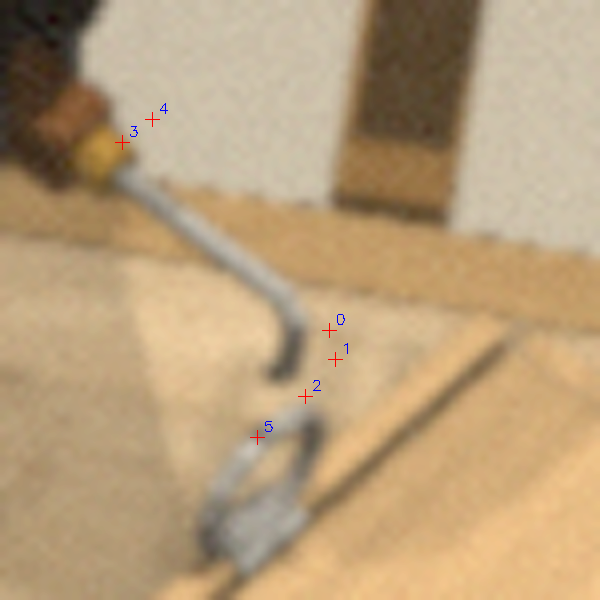

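The hook sits about 9 mm farther back than assumed: the tip is at (280,375) against a predicted (305,396). My handle mask was clipped at its rear end. The hold itself is fine, so I correct the offset, hook in and pull.

```bash
sed -i 's/c\*\.1145/c*.105/; s/^H=.*; CY/H=np.array([.5378,.4428,.120]); CY/' h.py; python3 - <<'E'
from h import *
Q=q(CY)
manip.movel(hookpose(0,.012,.06),Q,speed=.1)
f0=np.array(manip.current_wrist_force())
print("down",manip.movel(hookpose(0,.012,.002),Q,speed=.06,guard=5),manip.current_eef_pos())
print("back",manip.movel(hookpose(0,-.004,.002),Q,speed=.03,guard=5),manip.current_wrist_force()-f0)
p,d=optics.get_image("side"); im=cv2.resize(p[140:215,310:385],(400,400),interpolation=2)
for t in(.08,.16):
    manip.movel(hookpose(t),Q,speed=.05); print(t,manip.current_wrist_force()-f0)
p,d=optics.get_image("side"); im=np.hstack([im,cv2.resize(p[140:215,310:385],(400,400),interpolation=2)])
cv2.imwrite("pics/c4.png",cv2.convertScaleAbs(im,alpha=1.4)); print(manip.current_time_s())
E
```

```text
down False [0.48806395 0.36461689 0.25745571]
back False [ 0.13695366 -0.05729082  0.71386427]
0.08 [ 0.86788651 -0.32478324  2.75724421]
0.16 [-0.72800914 -0.17318189 -0.16448908]
13.625
```

View pics/c4.png

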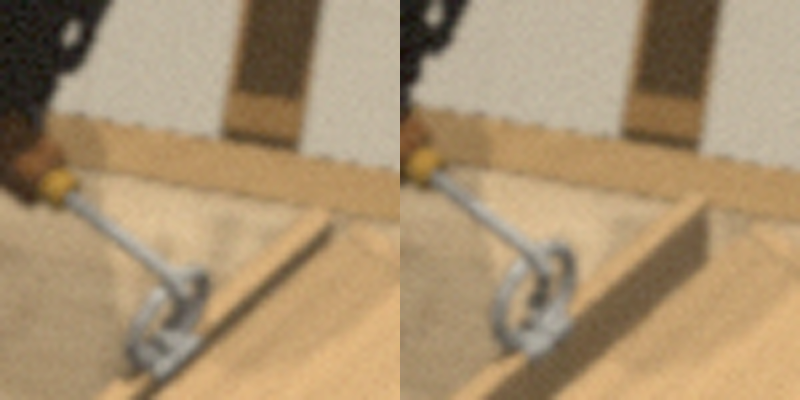

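The right crop shows the hatch's top swung out, with the gap behind it visible and the hook's leg inside the ring at (540,290). I continue along the arc.

```bash
python3 - <<'E'
from h import *
Q=q(CY)
for t in np.arange(.3,1.16,.15).tolist()+[1.15]:
    g=manip.movel(hookpose(t),Q,speed=.07,guard=15); print(round(t,2),g,np.round(manip.current_wrist_force(),1))
    if g: break
p,d=optics.get_image("side"); np.savez("side5.npz",p=p,d=d); im=cv2.resize(p[110:260,240:390],(400,400),interpolation=2)
c=cloud("side",d); X,Y,Z=c[...,0],c[...,1],c[...,2]; a=np.array([np.cos(CY),np.sin(CY),0]); b=np.array([-a[1],a[0],0]); e=c-H
L=np.dstack([e@a,e@b,e[...,2]])
m=(abs(L[...,1])>.05)&(abs(L[...,1])<.1)&(L[...,0]<-.012)&(L[...,0]>-.12)&(L[...,2]>.005)&(L[...,2]<.13); s=L[m]
k=np.polyfit(s[:,0],s[:,2],1); print("hatch inner face n",len(s),"theta",np.pi/2-np.arctan(-k[0]), "minx",s[:,0].min())
p,d=optics.get_image("top"); im=np.hstack([im,cv2.resize(p[130:280,150:300],(400,400),interpolation=2)])
cv2.imwrite("pics/c5.png",cv2.convertScaleAbs(im,alpha=1.4)); print(manip.current_time_s())
E
```

```text
0.3 False [-0.  -0.3 -2.1]
0.45 False [ 1.2 -0.2 -1.4]
0.6 False [ 0.3  0.3 -0.9]
0.75 False [ 0.5  0.3 -1.9]
0.9 False [ 0.5  0.1 -1.6]
1.05 False [ 2.3  3.7 -2.4]
1.15 False [ 3.1  6.  -1.4]
hatch inner face n 1042 theta 1.1637160897911234 minx -0.08968284652967959
16.875
```

View pics/c5.png

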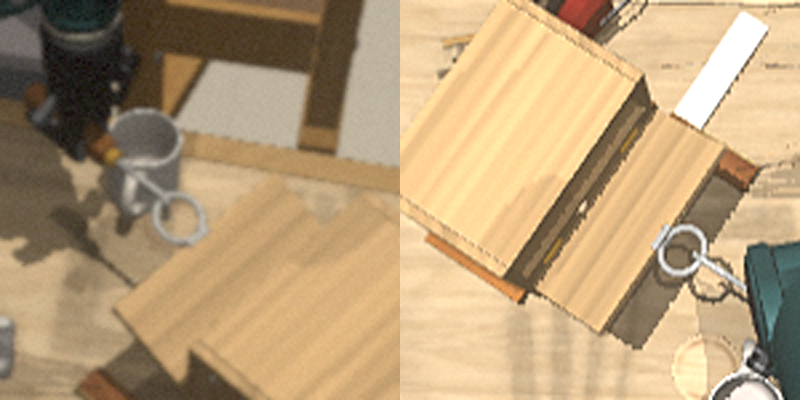

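Both views show the hatch fully dropped, with the measured angle about 1.16 rad and the ring at (180,218) in the left crop. I press lightly against the stop to make sure, then back off and lift out.

```bash
python3 - <<'E'
from h import *
Q=q(CY)
manip.movel(hookpose(1.15,.004,0),Q,speed=.03); print(np.round(manip.current_wrist_force(),1))
print("press",manip.movel(hookpose(1.15,.004,-.012),Q,speed=.03,guard=7),np.round(manip.current_wrist_force(),1),manip.current_eef_pos()-hookpose(1.15,.004))
manip.movel(hookpose(1.15,.004,.001),Q,speed=.03); manip.movel(hookpose(1.15,.011,.002),Q,speed=.03); print(np.round(manip.current_wrist_force(),1))
print("up",manip.movel(hookpose(1.15,.012,.06),Q,speed=.06,guard=5),np.round(manip.current_wrist_force(),1))
print(manip.movel(hookpose(1.15,.012,.14),Q,speed=.15,guard=8))
p,d=optics.get_image("side"); im=cv2.resize(p[110:260,240:390],(400,400),interpolation=2); c=cloud("side",d)
a=np.array([np.cos(CY),np.sin(CY),0]); b=np.array([-a[1],a[0],0]); e=c-H; L=np.dstack([e@a,e@b,e[...,2]])
m=(abs(L[...,1])>.05)&(abs(L[...,1])<.1)&(L[...,0]<-.012)&(L[...,0]>-.12)&(L[...,2]>.005)&(L[...,2]<.13); s=L[m]
print("theta",np.pi/2-np.arctan(-np.polyfit(s[:,0],s[:,2],1)[0]))
# pole slip: rod in the pole frame
o=np.array(manip.current_eef_pos())-[0,0,DZ]; e=c-o; L=np.dstack([e@a,e@b,e[...,2]])
r=L[(L[...,0]>.05)&(L[...,0]<.14)&(abs(L[...,1])<.02)&(abs(L[...,2])<.045)]
for x0 in(.05,.065,.08,.095,.11):
    s=r[(r[:,0]>=x0)&(r[:,0]<x0+.015)]
    if len(s): print(x0,np.median(s,0).round(4),s.max(0).round(4))
manip.movel(tcp([.40,.19,.345]),q(CY),speed=.15); manip.movel(tcp(PO+[0,0,.28]),q(PY),speed=.15)
p,d=optics.get_image("side"); im=np.hstack([im,cv2.resize(p[130:230,150:250],(400,400),interpolation=2)])
np.savez("side6.npz",p=p,d=d)
cv2.imwrite("pics/c6.png",cv2.convertScaleAbs(im,alpha=1.4)); print(manip.current_time_s(),manip.current_opening())
E
```

```text
[ 1.7  3.  -0.6]
press True [ 0.7  0.4 -0.6] [ 0.00120445  0.00084382 -0.00208636]
[ 0.9 -1.4 -0.8]
up False [ 0.  -0.1 -1.4]
False
theta 1.153644062722541
0.05 [ 0.0568 -0.0009  0.0035] [0.0646 0.0037 0.0076]
0.065 [ 0.0723 -0.0008  0.0048] [0.0794 0.0025 0.007 ]
0.08 [ 0.0884 -0.0012  0.0056] [0.0943 0.0021 0.0082]
0.095 [ 0.1052 -0.0014  0.0035] [0.1093 0.004  0.008 ]
0.11 [ 0.1124 -0.0022 -0.0124] [0.1153 0.0019 0.0017]
21.775 0.022929806733469532
```

View pics/c6.png

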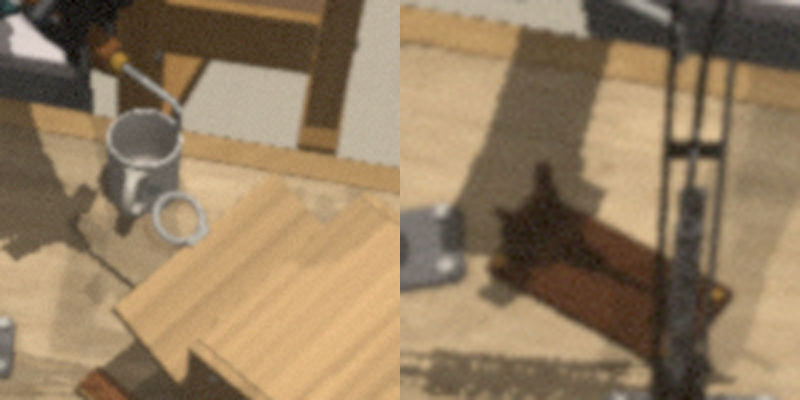

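The left crop shows the hook free and the hatch still open (1.154 rad). The right crop shows the empty cradle at about (610,270). The pole pitched up about 0.035 rad in the grip, so I compensate with that tilt while placing.

```bash
python3 - <<'E'
from h import *
n=np.array([-np.sin(PY),np.cos(PY),0])
Q=(Ro.from_rotvec(.035*n)*Ro.from_quat(q(PY))).as_quat()
ax=np.array([np.cos(PY),np.sin(PY),0])
t=lambda z:tcp(PO+[0,0,z])-.021*.035*ax*1
manip.movel(t(.06),Q,speed=.15)
print(manip.movel(t(.0005),Q,speed=.04,guard=6),manip.current_eef_pos()-t(0),manip.current_wrist_force())
p,d=optics.get_image("side"); np.savez("side7.npz",p=p,d=d)
manip.grip(.03); manip.wait(.3); manip.grip(.06); manip.wait(.3)
manip.movel(manip.current_eef_pos()+np.array([0,0,.12]),Q,speed=.1)
manip.movel(tcp([.40,.19,.345]),q(PY),speed=.2)
manip.move_ptp([.125,.46,.36],q(PY))
c={}
ims=[]
for s in("side","top"):
    p,d=optics.get_image(s); C=cloud(s,d); ims.append(cv2.resize(p[150:250,150:250] if s=="side" else p[185:285,310:410],(400,400),interpolation=2))
    e=C-PO; a=np.array([np.cos(PY),np.sin(PY),0]); b=np.array([-a[1],a[0],0]); L=np.dstack([e@a,e@b,e[...,2]])
    hsv=cv2.cvtColor(p,cv2.COLOR_BGR2HSV); sel=(abs(L[...,1])<.012)&(L[...,2]>.002)&(L[...,2]<.03)&(hsv[...,2]>60)
    r=L[sel]
    for x0 in np.arange(-.09,.13,.02):
        k=r[(r[:,0]>=x0)&(r[:,0]<x0+.02)]
        if len(k): print(s,round(x0,2),np.median(k,0).round(4),len(k))
cv2.imwrite("pics/c7.png",cv2.convertScaleAbs(np.hstack(ims),alpha=1.4)); print(manip.current_time_s())
E
```

```text
True [-6.97984184e-05 -6.79728588e-05  7.95364418e-04] [-1.23897914 -1.58508952  5.51612757]
side -0.09 [-0.0737 -0.0043  0.0138] 22
side -0.07 [-0.0586 -0.0028  0.0148] 48
side -0.05 [-0.0392 -0.0016  0.014 ] 50
side -0.03 [-0.0191 -0.0027  0.0146] 46
side -0.01 [ 0.0005 -0.0026  0.0144] 50
side 0.01 [ 0.0213 -0.001   0.0143] 51
side 0.03 [ 0.0368 -0.0023  0.0083] 41
side 0.05 [ 0.0639 -0.0009  0.0046] 8
side 0.09 [ 0.0963 -0.0017  0.0048] 5
top -0.09 [-0.0762 -0.0011  0.0135] 33
top -0.07 [-0.0603 -0.0002  0.014 ] 56
top -0.05 [-0.0403 -0.0004  0.0149] 56
top -0.03 [-0.0203 -0.0006  0.0138] 54
top -0.01 [-0.0001 -0.0005  0.0147] 57
top 0.01 [0.0202 0.0006 0.0145] 57
top 0.03 [ 0.0371 -0.0026  0.0084] 36
top 0.05 [ 0.0605 -0.0022  0.0047] 12
top 0.07 [ 0.0753 -0.0019  0.0044] 14
top 0.09 [ 0.0975 -0.0017  0.0043] 12
30.3417
```

View pics/c7.png

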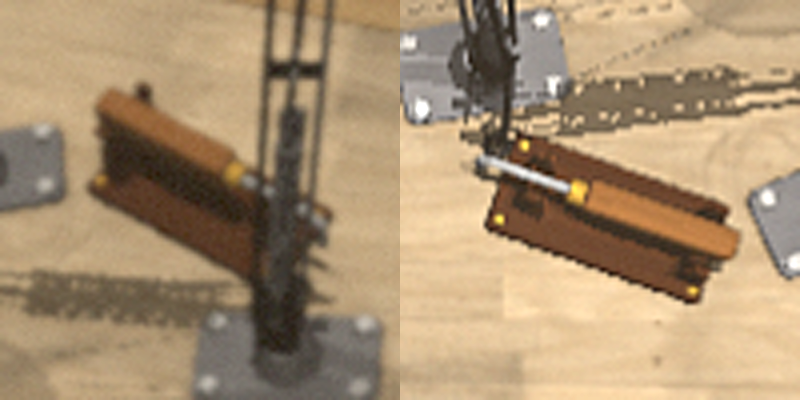

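The pole lies level in both notches again: the handle top is 14 mm above the axis height along its whole length and the rod is on the axis. The hook hangs beyond the same upright, at (480,160) in the right crop.

```bash
python3 -c "
from workcell import manip
print(manip.close_job())"
```

```text
the job is handed in; nothing more can be done
None
```

The hatch is pulled fully open (measured about 1.15 rad), the pole is back level in both cradle notches with the hook over the same end, the cabinet was touched only with the pole, and the job was handed in at about 30 s of the 67 s; I did not re-measure the mug, square and plane.

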